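# Slide a plaster cast's stage up to its stop

### The job

Bring the plaster cast into the camera's marked position: with closed fingertips press down the ribbed blue thumb plate in the middle of the white sliding stage, which frees its brake, and keeping it pressed push the stage gently along the rail until it rests against the red stop. Then let the plate come up again so that the brake holds the stage there. Do not force the stage, grip or lift anything, touch the cast, or disturb the things standing round.

Things in the scene. Friction and masses are not known exactly. Their poses are not given: they have to be found in the camera images.
- plate_top (a point): centre of the top face of the ribbed blue thumb plate in the middle of the white sliding stage. The face is 68 mm across the rail (x) by 50 mm along it (y), level, 50 mm above the work surface at rest; x and y axes as the bench's, z up. It lies between two white ridges of the stage, which leave a 56 mm gap along the rail, centred on the plate, and whose tops stand 8 mm above the plate at rest
- thumb_plate (a joint): how far the thumb plate is pressed down, in m: 0 at rest (brake on), at most 0.008. A spring holds it up; it sinks 2 mm at about 6 N and 4 mm at about 7.5 N, and fully down takes about 10 N. Pressed by 2.5 mm or more the brake is off and the stage slides along the rail against 1 to 2 N; let go, the plate rises and the brake holds the stage against a push of about 20 N
- stage: the white sliding stage, 80 mm wide over the rail and 76 mm long along it, with two ridges (10 mm thick, tops 58 mm above the work surface) before and behind the thumb plate, and on its far side (+x) a low wing with a rimmed nest in which the cast stands. The origin is under the centre of the thumb plate, at the work surface; +y is the way it is to be pushed, along the rail towards the stop. It cannot be lifted or turned
- stage_front (a point): middle of the stage's front face (the face toward the stop), 38 mm above the work surface, 38 mm ahead (+y) of the thumb plate's centre
- stop_face (a point): middle of the near face of the red stop that is clamped across the rail with a white line on top; 38 mm above the work surface; when the stage is against the stop, stage_front coincides with this point. The stop is 60 mm wide, 14 mm thick, its top 52 mm above the work surface, and does not move
- cast_bench: the fixed viewing bench: grey base plate 175 x 250 mm, 10 mm thick, with a T-shaped aluminium rail 250 mm long. The origin lies under the rail's middle, at the work surface; +y runs along the rail toward the red stop and the end with the small black camera (far side, top 71 mm above the surface), +x across the rail toward the cast's nest
- plaster_cast: beige plaster model of a lower jaw, 58 x 68 mm and 32 mm high, standing loose in the nest of the stage, 83 mm to the far side of the thumb plate; origin at the centre of its underside
- cast_center (a point): centre of the cast, half-way up, 37 mm above the work surface
- nest_center (a point): the point 16 mm above the middle of the nest's floor, where the cast's centre is when the cast stands in the middle
- disinfectant: lavender trigger-spray bottle, 56 x 119 x 264 mm, at the back; loose bystander; origin at the centre of its underside
- cotton_jar: opal jar with a steel knobbed lid, 69 mm across, 104 mm high, at the back; loose bystander; origin at the centre of its underside
- spray_white: white spray can with a pale cap, 67 mm across, 218 mm high, at the back; loose bystander; origin at the centre of its underside
- bottle_red: small dropper bottle with a white cone cap and a red band, 40 mm across, 98 mm high, at the back; loose bystander; origin at the centre of its underside
- carton_strips: flat white and orange carton, 58 x 96 x 21 mm, lying near the front edge; loose bystander; origin at the centre of its underside
- dappen_dish: small amber-brown waisted dish, 35 mm across, 30 mm high, near the front edge; loose bystander; origin at the centre of its underside
- marker: blue and white marker pen, 135 mm long, 16 mm thick, lying near the front edge; loose bystander; origin at the centre of its underside

How it is judged:
On the way, in this order (a step that is already met when the one before it is completed fails the run):
1. the thumb plate is pressed, which frees the brake (value of joint thumb_plate above 0.0015 m), for 0.1 s.
2. the stage has been pushed against the red stop (distance between stage_front and stop_face below 0.003 m), for 0.1 s.
At the end, for the whole second after the job is handed in: the stage's front lies within 3 mm of the red stop's face and is at rest; the thumb plate is up (within 0.8 mm) so that the brake holds; the cast stands upright in its nest (centre within 20 mm of the nest's centre) (distance between stage_front and stop_face below 0.003 m and value of joint thumb_plate below 0.0008 m and linear speed of stage below 0.01 m/s and distance between cast_center and nest_center below 0.02 m and angle between plaster_cast's own z axis and vertical below 0.15 rad); the robot touches nothing.
It fails at once if the stage (its plate included) is forced, struck or gripped: more than 40 N from the robot (contact force between any of the fingers, the arm and stage above 40 N).
It fails at once if the stage is dragged along the rail while the brake is on (value of joint thumb_plate below 0.0003 m and linear speed of stage above 0.02 m/s).
It fails at once if the robot touches the plaster cast (more than 1 N) (contact force between any of the fingers, the arm and plaster_cast above 1 N).
It fails at once if the cast is lifted or knocked from its nest (more than 20 mm off its centre) (not (distance between cast_center and nest_center below 0.02 m)).
It fails at once if a bystander is moved more than 20 mm (distance of any of disinfectant, cotton_jar, spray_white, bottle_red, carton_strips, dappen_dish, marker from where it was at the start of the episode above 0.02 m).
It also fails if it takes over 38 s, if anything falls off the work surface, if the arm or the gripper's body presses on something with over 40 N, if the wrist force passes 120 N, or if a joint passes its speed limit or range.

### The arm

A 6-joint arm with a two-finger parallel gripper is mounted at the origin on a cart in front of the work surface, level with it; the furniture and walls round the work are solid. World frame = base frame: x ahead of the robot, y to its left, z up, the work surface at z = 0. Lengths are in m, angles in rad, forces in N, time in s.
With the tool pointing down it reaches from about 0.4 to 0.825 m from the base axis. Payload 7 kg.
Tool frame: the origin (TCP) lies on the centre line of the jaws, within the pads' length; the fingertips stand tip_reach ahead of it and the grasp point (between the pads) is the TCP (tip_reach is the distance from the TCP to the fingertips, in m); z points along the fingers, y is the line along which they close (so a half turn about z gives the same grasp; the last joint's range is limited). The gripper opens to 88 mm and grips with 3 to 60 N. Pads are 19 mm wide; open, the fingers measure 130 mm over their backs; the gripper's body (78 mm by 193 mm) begins 47 mm behind the grasp point.
Start: joints at [-0.949, 0.359, 0.012, 0, -1.224, -0.288], TCP at [0.221, -0.638, 0.246] pointing down, gripper open.
Joint ranges: [-3.07, 3.07], [-1.43, 2.12], [-1.02, 1.25], [-3.03, 1.67], [-3.05, -0], [-3.03, 3.03]. Speed limits (rad/s): [2.39, 2.39, 3.01, 3.14, 3.14, 3.14].

### API

Orientations are given as [roll, pitch, yaw] about the fixed x, y, z axes, in that order (R = Rz(yaw) Ry(pitch) Rx(roll)).
In Python, from station import get_state, grab_frame, calibration, job_done, find_in, mark_of, tip_reach gives the robot as it stands.
- The arm moves only by the shell command python3 -m handwheel 'ROWS' [OPENING] [FORCE]. ROWS is JSON, a list of rows, each an object with "delta_pos": the shift along the world's x, y, z in units of 30 mm (1.0 is 30 mm), a list of three; "dr": the turn, a rotation vector about the world's x, y, z in degrees, a list of three. In form: [{"delta_pos": [tx, ty, tz], "dr": [rx, ry, rz]}, ...]. A call has 1 to 10 rows; each row shifts and turns the commanded pose from where the row before left it; what a row does not reach is not made up. A row lasts 1/10 s, in which the tool goes at most 50 mm and 8.59 degrees, less where a joint would pass 70% of its speed; a pose out of reach is approached as far as the arm can. A call is refused whole if a number of a shift passes 1 or a number of a turn 8.59, either way. A call with a gripper value outside its range is refused whole. OPENING is the closure, from -1 (fully open) to 1 (shut), set as the call begins (- or left out, the last holds). The fingers move at their own pace and stop on an object; FORCE is the grip in N (left out, the last holds). Time passes only in rows, so rows that do not move let the fingers close. It gives the time, the measured TCP pose, the force, the opening and the grip force at its end, in the units of the state.
- get_state(): the state, without advancing time (a new reading comes with each control period).
- grab_frame(name): name is "scene" or "top" or "wrist"; returns the picture (400x640x3 uint8, red, green, blue); there is no depth.
- calibration(name): a dict with "fx", "fy", "cx", "cy" (pixels), "extrinsics" (4x4, takes a point from world to camera coordinates). Camera axes: x right, y down, z forward; pixel columns grow to the right and rows downward; lengths in m; the calibration is good to about 2 mm. The wrist camera is an equidistant fisheye: a pixel r from the principal point sees the ray r / f radians off the axis. A picture is of the moment at which its call begins: read the wrist's pose just before it. calibration takes no time and is no camera call; for the wrist camera it gives the pose at the moment of the call.
- job_done(): hands the job in; it is judged then, once.
Trained networks look in the newest picture that a camera, given by its name, has taken for a name from the list of things; names that differ only in an ending like _2 or _b are one class to them, and where a whole thing is asked for, a point or a joint stands for the part that bears it (a point fixed in the world has none). Each returns a list of dicts, best first, with "conf" (0 to 1); they miss things now and then, are a little off and sometimes report something else, mostly with a low value. They report only what shows in the picture. A call takes as long as a camera call.
- find_in(camera, query): "location" ([column, row] in pixels, amid what is visible of it).
- mark_of(camera, query): "location" ([column, row] in pixels: a listed point, or the origin of a listed thing).
The state is a dict: "t": time; "q": joint angles; "qd": joint speeds; "joint_efforts": joint torques, N m; "eef_pos": TCP position; "ee_rot": TCP orientation; "force": force on the tool from outside, world axes, zero at the start; "moment": the same for the moment, N m; "width": finger opening in m; "gripper_force": force on a finger pad.
Only numpy, scipy, OpenCV 4.12 (cv2) and the standard library are available. Lean on these libraries where they do the work, as an engineer would, in place of code of your own. Each camera call takes 0.05 s, during which the arm holds its last target. There are 200 camera calls.

## Working session

There is one attempt and no reset: what is moved stays moved. The work goes in short steps, Python scripts to look and compute and a shell command to move; the robot and the scene stay as the last step left them, time stands still between calls to the robot, and variables do not carry over. Pictures are saved under pics/ and viewed, at most 10 in all, crops included, and the job is handed in when it is done.

```bash
mkdir -p pics; cat > h.py <<'E'
import numpy as np, cv2
from station import *
def ray(cam,px,z):
    c=calibration(cam);E=np.array(c["extrinsics"]);R,t=E[:3,:3],E[:3,3]
    d=np.array([(px[0]-c["cx"])/c["fx"],(px[1]-c["cy"])/c["fy"],1.])
    o=-R.T@t;d=R.T@d
    return o+d*(z-o[2])/d[2]
def save(cam,n): cv2.imwrite(f"pics/{n}.png",cv2.cvtColor(grab_frame(cam),cv2.COLOR_RGB2BGR))
E
python3 - <<'E'
from h import *
s=get_state();print(s['t'],s['eef_pos'],s['ee_rot'],s['width'],s['force'],tip_reach)
Z=dict(plate_top=.05,stage_front=.038,stop_face=.038,cast_bench=0,stage=0,cast_center=.037)
for cam in("top","scene"):
    save(cam,cam+"0")
    for k,z in Z.items():
        for m in mark_of(cam,k)[:2]: print(cam,k,np.round(m['location'],1),round(m['conf'],2),ray(cam,m['location'],z).round(4))
E
```

```text
0.0 [ 0.22098338 -0.63734132  0.24464929] [ 3.14002512e+00 -1.04320177e-04 -2.80796262e+00] 0.08725884623071542 [ 1.0250237   0.08917097 -0.47185233] 0.019
top plate_top [360.8 202.4] 0.92 [0.5016 0.0198 0.05  ]
top plate_top [322.1 204.8] 0.6 [0.4956 0.0975 0.05  ]
top stage_front [340.9 200.9] 0.7 [0.5053 0.0594 0.038 ]
top stage_front [276.5 111.1] 0.6 [0.6908 0.1951 0.038 ]
top stop_face [313.6 202.7] 0.53 [0.5008 0.1149 0.038 ]
top cast_bench [323.  203.7] 0.97 [0.5028 0.0957 0.    ]
top stage [359.5 208.7] 0.67 [0.4933 0.0185 0.    ]
top cast_center [358.9 165.1] 0.78 [0.5798 0.0232 0.037 ]
top cast_center [361.9 202.3] 0.63 [0.5031 0.0166 0.037 ]
scene stage_front [325.  201.8] 0.77 [0.4972 0.0602 0.038 ]
scene stop_face [310.4 213.6] 0.93 [0.5037 0.1149 0.038 ]
scene stop_face [192.6 239.1] 0.32 [0.6716 0.3187 0.038 ]
scene cast_bench [315.1 226.7] 0.56 [0.4924 0.1122 0.    ]
scene cast_bench [403.5 199.5] 0.34 [ 0.3538 -0.0962  0.    ]
scene stage [332.7 204.4] 0.87 [0.4983 0.0189 0.    ]
scene cast_center [307.7 185.6] 0.66 [0.5679 0.0275 0.037 ]
```

View pics/top0.png

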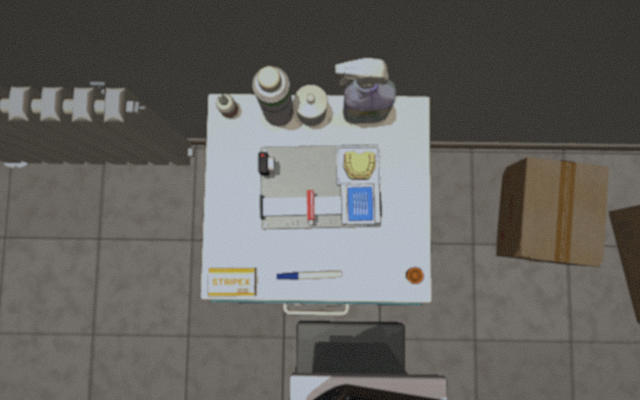

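View pics/scene0.png

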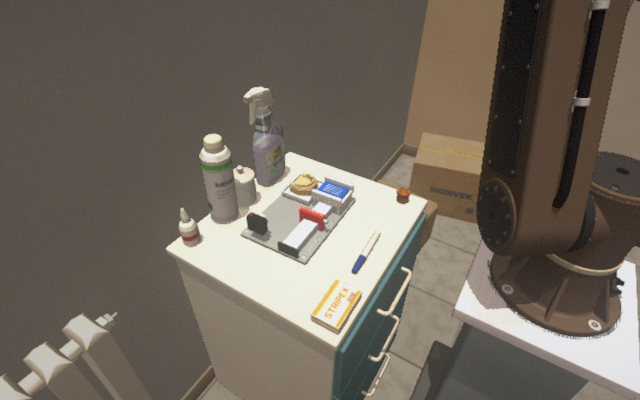

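The top view shows the blue plate at (361,203), the red stop at (311,205), the cast at (359,165) and the rail running towards image left (+y). Next I refine the plate and stop positions and the bench yaw by colour.

```bash
python3 - <<'E'
from h import *
for cam in("top","scene"):
    im=cv2.imread(f"pics/{cam}0.png");h=cv2.cvtColor(im,cv2.COLOR_BGR2HSV)
    for nm,m,z in(("plate",cv2.inRange(h,(100,120,90),(125,255,255)),.05),("stop",cv2.inRange(h,(0,140,90),(6,255,255))|cv2.inRange(h,(172,140,90),(180,255,255)),.052)):
        n,l,st,ce=cv2.connectedComponentsWithStats(m)
        for i in range(1,n):
            x,y,w,hh,a=st[i]
            if a<60 or not(250<x<400 and 150<y<250):continue
            c,_,_=r=cv2.minAreaRect(np.argwhere(l==i)[:,::-1].astype(np.float32))
            print(cam,nm,a,ce[i].round(1),ray(cam,c,z).round(4));print(np.array([ray(cam,p,z)[:2] for p in cv2.boxPoints(r)]).round(4).tolist())
for p in((261,228),(380,223),(261,148),(338,146)):print(p,ray("top",p,.01).round(4))
for k in("stage_front","plate_top","stop_face","nest_center"):
  for cam in("top","scene"):
    grab_frame(cam);print(k,cam,[(ray(cam,m['location'],.05 if k[0]=='p' else .038).round(4).tolist(),round(m['conf'],2)) for m in mark_of(cam,k)[:1]])
E
```

```text
top plate 475 [359.6 203. ] [0.4996 0.0219 0.05  ]
[[0.5308, 0.047], [0.5332, -0.0004], [0.4686, -0.003], [0.4662, 0.0441]]
scene plate 149 [334.6 189.2] [0.4983 0.0201 0.05  ]
[[0.5289, 0.0421], [0.5438, 0.0017], [0.4676, -0.0021], [0.4556, 0.0372]]
scene stop 146 [309.7 214.7] [0.4891 0.1371 0.052 ]
[[0.5131, 0.1554], [0.5254, 0.1234], [0.4651, 0.1187], [0.4549, 0.1501]]
(261, 228) [0.449 0.224 0.01 ]
(380, 223) [ 0.4631 -0.0236  0.01  ]
(261, 148) [0.6184 0.2287 0.01  ]
(338, 146) [0.6251 0.0657 0.01  ]
stage_front top [([0.4981, 0.0571, 0.038], 0.62)]
stage_front scene [([0.5039, 0.0622, 0.038], 0.68)]
plate_top top [([0.5008, 0.0188, 0.05], 0.95)]
plate_top scene [([0.5006, 0.0213, 0.05], 0.62)]
stop_face top [([0.5023, 0.1096, 0.038], 0.77)]
stop_face scene [([0.4984, 0.1205, 0.038], 0.57)]
nest_center top [([0.5844, 0.0239, 0.038], 0.66)]
nest_center scene [([0.5673, 0.0322, 0.038], 0.67)]
```

```bash
python3 -m handwheel '[{"delta_pos":[0.8,1,0],"dr":[0,0,8]},{"delta_pos":[0.8,1,0],"dr":[0,0,8]},{"delta_pos":[0.8,1,0],"dr":[0,0,8]},{"delta_pos":[0.8,1,0],"dr":[0,0,8]},{"delta_pos":[0.8,1,0],"dr":[0,0,8]},{"delta_pos":[0.8,1,0],"dr":[0,0,8]},{"delta_pos":[0.8,1,0],"dr":[0,0,8]},{"delta_pos":[0.8,1,0],"dr":[0,0,8]},{"delta_pos":[0.8,1,0],"dr":[0,0,6]},{"delta_pos":[0.8,1,0],"dr":[0,0,0]}]' 1 20
```

```text
t: 2.5
eef_pos: [0.462, -0.3364, 0.2459]
ee_rot: [-3.141, -0.0, -1.582]
force: [0.0, -0.5, 0.4]
width: 0.0135
gripper_force: 0.0
```

```bash
python3 -m handwheel '[{"delta_pos":[0.3,1,0],"dr":[0,0,3.3]},{"delta_pos":[0.3,1,0],"dr":[0,0,0]},{"delta_pos":[0.3,1,0],"dr":[0,0,0]},{"delta_pos":[0.3,1,0],"dr":[0,0,0]},{"delta_pos":[0,1,0],"dr":[0,0,0]},{"delta_pos":[0,1,0],"dr":[0,0,0]},{"delta_pos":[0,1,0],"dr":[0,0,0]},{"delta_pos":[0,1,0],"dr":[0,0,0]},{"delta_pos":[0,1,0],"dr":[0,0,0]},{"delta_pos":[0,1,0],"dr":[0,0,0]}]' 1
python3 -m handwheel '[{"delta_pos":[0,1,0],"dr":[0,0,0]},{"delta_pos":[0,0.9,-0.5],"dr":[0,0,0]},{"delta_pos":[0,0,-1],"dr":[0,0,0]},{"delta_pos":[0,0,-1],"dr":[0,0,0]},{"delta_pos":[0,0,-1],"dr":[0,0,0]},{"delta_pos":[0,0,-0.7],"dr":[0,0,0]},{"delta_pos":[0,0,0],"dr":[0,0,0]},{"delta_pos":[0,0,0],"dr":[0,0,0]}]'
python3 - <<'E'
from h import *
s=get_state();print(s['t'],s['eef_pos'],s['ee_rot'],s['width'],s['force'])
save("wrist","w1");save("scene","s1")
print(calibration("wrist"))
print(mark_of("wrist","plate_top")[:2])
E
```

```text
t: 3.5
eef_pos: [0.497, -0.0365, 0.2459]
ee_rot: [-3.141, 0.0, -1.528]
force: [1.0, 0.4, -0.2]
width: 0.0005
gripper_force: 0.0
t: 4.3
eef_pos: [0.4975, 0.0193, 0.1201]
ee_rot: [3.142, -0.0, -1.528]
force: [-0.7, 0.4, 0.1]
width: 0.001
gripper_force: 0.0
4.3 [0.49746324 0.01928397 0.12008335] [ 3.14155546e+00 -4.04363180e-04 -1.52814529e+00] 0.0010265435530200401 [-0.66170138  0.41156195  0.12985808]
{'fx': 309.70691628693146, 'fy': 309.70691628693146, 'cx': 318.2890145406594, 'cy': 200.1814823838168, 'extrinsics': array([[-0.99909064, -0.04258346, -0.00213142,  0.49775946],
       [-0.04113919,  0.94966026,  0.31056875,  0.00131101],
       [-0.01120097,  0.31037402, -0.95054853,  0.27227653],
       [ 0.        ,  0.        ,  0.        ,  1.        ]])}
[{'location': [312.4, 222.0], 'conf': 0.91}, {'location': [216.9, 213.8], 'conf': 0.55}]
```

```bash
python3 - <<'E'
from h import *
c=calibration("wrist");E=np.array(c["extrinsics"]);R,t=E[:3,:3],E[:3,3];o=-R.T@t
def f(px,z):
    u=np.array([px[0]-c["cx"],px[1]-c["cy"]]);r=np.hypot(*u);a=r/c["fx"]
    d=R.T@np.array([*(u/r*np.sin(a)),np.cos(a)]);return (o+d*(z-o[2])/d[2]).round(4)
print(o,f((312.4,222),.05))
for k,z in(("plate_top",.05),("stage_front",.038),("stop_face",.038),("nest_center",.037)):
    for m in mark_of("wrist",k)[:2]:print(k,m['location'],m['conf'],f(m['location'],z))
E
```

```text
[ 0.50033941 -0.06456881  0.25948666] [0.5015 0.0208 0.05  ]
plate_top [312.4, 222.0] 0.91 [0.5015 0.0208 0.05  ]
plate_top [216.9, 213.8] 0.55 [0.5735 0.0179 0.05  ]
stage_front [318.8, 266.5] 0.82 [0.4949 0.0651 0.038 ]
stop_face [320.6, 315.9] 0.58 [0.491  0.1179 0.038 ]
```

View pics/w1.png

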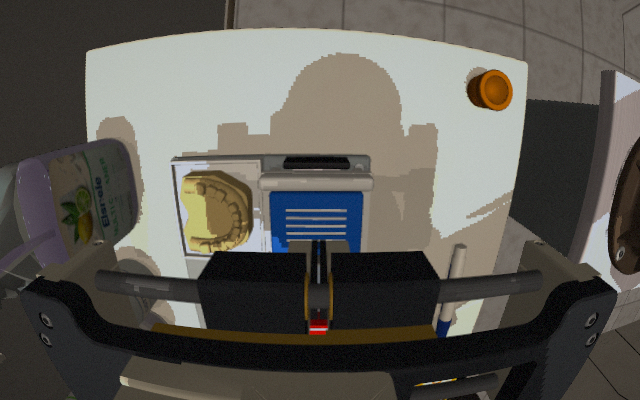

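The wrist view shows the closed fingers (column 318) over the blue plate (columns 270–365), with the cast clear at (215,215). Networks and TCP agree within 3 mm, so I descend.

```bash
python3 -m handwheel '[{"delta_pos":[0.1,0,-0.5],"dr":[0,0,0]},{"delta_pos":[0,0,-0.5],"dr":[0,0,0]},{"delta_pos":[0,0,-0.3],"dr":[0,0,0]},{"delta_pos":[0,0,-0.2],"dr":[0,0,0]},{"delta_pos":[0,0,-0.1],"dr":[0,0,0]},{"delta_pos":[0,0,0],"dr":[0,0,0]},{"delta_pos":[0,0,-0.05],"dr":[0,0,0]},{"delta_pos":[0,0,-0.05],"dr":[0,0,0]},{"delta_pos":[0,0,0],"dr":[0,0,0]},{"delta_pos":[0,0,0],"dr":[0,0,0]}]'
```

```text
t: 5.65
eef_pos: [0.5005, 0.0194, 0.0689]
ee_rot: [-3.141, 0.0, -1.528]
force: [0.2, 1.1, 2.4]
width: 0.0006
gripper_force: 0.8
```

Contact just begins at the expected height; press about 5 mm further.

```bash
python3 -m handwheel '[{"delta_pos":[0,0,-0.05],"dr":[0,0,0]},{"delta_pos":[0,0,-0.05],"dr":[0,0,0]},{"delta_pos":[0,0,-0.05],"dr":[0,0,0]},{"delta_pos":[0,0,-0.03],"dr":[0,0,0]},{"delta_pos":[0,0,0],"dr":[0,0,0]},{"delta_pos":[0,0,0],"dr":[0,0,0]},{"delta_pos":[0,0,0],"dr":[0,0,0]}]'
```

```text
t: 6.35
eef_pos: [0.5005, 0.0194, 0.0638]
ee_rot: [-3.141, 0.0, -1.528]
force: [-2.5, 0.8, 8.1]
width: 0.0006
gripper_force: 4.1
```

Brake is off (8 N ≈ 5 mm). Now push along the rail.

```bash
python3 -m handwheel '[{"delta_pos":[0,0.05,0],"dr":[0,0,0]},{"delta_pos":[0,0.1,0],"dr":[0,0,0]},{"delta_pos":[-0.01,0.13,0],"dr":[0,0,0]},{"delta_pos":[-0.01,0.13,0],"dr":[0,0,0]},{"delta_pos":[-0.01,0.13,0],"dr":[0,0,0]},{"delta_pos":[-0.01,0.13,0],"dr":[0,0,0]},{"delta_pos":[-0.01,0.13,0],"dr":[0,0,0]},{"delta_pos":[-0.01,0.1,0],"dr":[0,0,0]},{"delta_pos":[0,0.1,0],"dr":[0,0,0]},{"delta_pos":[0,0,0],"dr":[0,0,0]}]'
python3 - <<'E'
from h import *
s=get_state();print(s['eef_pos'],s['force'])
for cam in("top","scene","wrist"):
    save(cam,cam+"2")
    for k,z in(("stage_front",.038),("stop_face",.038),("cast_center",.037)):
        for m in mark_of(cam,k)[:1]:print(cam,k,m,ray(cam,m['location'],z).round(4) if cam!="wrist" else '')
E
```

```text
t: 7.35
eef_pos: [0.4993, 0.0499, 0.064]
ee_rot: [-3.14, 0.001, -1.528]
force: [-0.2, 0.6, 8.8]
width: 0.0005
gripper_force: 4.0
[0.49933699 0.04987587 0.06400107] [-0.19827745  0.56874113  8.82959372]
top cast_center {'location': [228.0, 110.5], 'conf': 0.37} [0.6909 0.2961 0.037 ]
scene stage_front {'location': [317.3, 209.0], 'conf': 0.65} [0.4989 0.0925 0.038 ]
scene stop_face {'location': [311.5, 218.2], 'conf': 0.85} [0.4931 0.1268 0.038 ]
scene cast_center {'location': [301.4, 190.6], 'conf': 0.77} [0.57   0.0532 0.037 ]
wrist stop_face {'location': [322.1, 331.6], 'conf': 0.51} 
wrist cast_center {'location': [191.6, 243.3], 'conf': 0.87}
```

The stage follows (front now about y = 0.09). Continue, then creep onto the stop.

```bash
python3 -m handwheel '[{"delta_pos":[-0.01,0.1,0],"dr":[0,0,0]},{"delta_pos":[-0.01,0.1,0],"dr":[0,0,0]},{"delta_pos":[-0.01,0.1,0],"dr":[0,0,0]},{"delta_pos":[0,0.1,0],"dr":[0,0,0]},{"delta_pos":[0,0.1,0],"dr":[0,0,0]},{"delta_pos":[0,0.1,0],"dr":[0,0,0]},{"delta_pos":[0,0.05,0],"dr":[0,0,0]},{"delta_pos":[0,0,0],"dr":[0,0,0]}]'
python3 -m handwheel '[{"delta_pos":[0,0.05,0],"dr":[0,0,0]},{"delta_pos":[0,0.05,0],"dr":[0,0,0]},{"delta_pos":[0,0,0],"dr":[0,0,0]}]'
python3 -m handwheel '[{"delta_pos":[0,0.05,0],"dr":[0,0,0]},{"delta_pos":[0,0.05,0],"dr":[0,0,0]},{"delta_pos":[0,0,0],"dr":[0,0,0]}]'
```

```text
t: 8.75
eef_pos: [0.4986, 0.0694, 0.0641]
ee_rot: [-3.139, 0.001, -1.528]
force: [0.4, 2.1, 8.0]
width: 0.0004
gripper_force: 4.0
t: 9.05
eef_pos: [0.4985, 0.0722, 0.064]
ee_rot: [-3.139, 0.001, -1.528]
force: [-0.6, 0.8, 8.1]
width: 0.0002
gripper_force: 4.0
t: 9.35
eef_pos: [0.4984, 0.075, 0.064]
ee_rot: [-3.14, 0.0, -1.528]
force: [0.8, 0.3, 8.4]
width: 0.0005
gripper_force: 4.0
```

```bash
python3 -m handwheel '[{"delta_pos":[0,0.05,0],"dr":[0,0,0]},{"delta_pos":[0,0.05,0],"dr":[0,0,0]},{"delta_pos":[0,0,0],"dr":[0,0,0]}]'
python3 -m handwheel '[{"delta_pos":[0,0.05,0],"dr":[0,0,0]},{"delta_pos":[0,0.05,0],"dr":[0,0,0]},{"delta_pos":[0,0,0],"dr":[0,0,0]}]'
python3 - <<'E'
from h import *
s=get_state();print(s['eef_pos'],s['force'])
im=[]
for cam,(x,y,w,h) in dict(scene=(240,150,130,120),top=(250,130,150,110)).items():
    f=grab_frame(cam);im.append(cv2.resize(f[y:y+h,x:x+w,::-1],(390,400),interpolation=cv2.INTER_CUBIC))
    for k in("stage_front","stop_face","cast_center"):
        for m in mark_of(cam,k)[:1]:print(cam,k,m,ray(cam,m['location'],.038).round(4))
cv2.imwrite("pics/c3.png",np.hstack(im))
E
```

```text
t: 9.65
eef_pos: [0.498, 0.0773, 0.0639]
ee_rot: [-3.141, -0.001, -1.528]
force: [1.1, -4.4, 7.7]
width: 0.0003
gripper_force: 4.0
t: 9.95
eef_pos: [0.4978, 0.0801, 0.0638]
ee_rot: [-3.141, -0.001, -1.528]
force: [0.5, -5.3, 9.1]
width: 0.0006
gripper_force: 4.1
[0.49776721 0.08013989 0.06379151] [ 0.50245152 -5.30112063  9.10828379]
scene stage_front {'location': [314.0, 215.6], 'conf': 0.95} [0.493  0.1163 0.038 ]
scene stop_face {'location': [311.7, 216.7], 'conf': 0.69} [0.4954 0.1223 0.038 ]
scene cast_center {'location': [292.1, 197.2], 'conf': 0.97} [0.5738 0.0881 0.038 ]
top cast_center {'location': [277.1, 109.2], 'conf': 0.25} [0.6948 0.194  0.038 ]
```

View pics/c3.png

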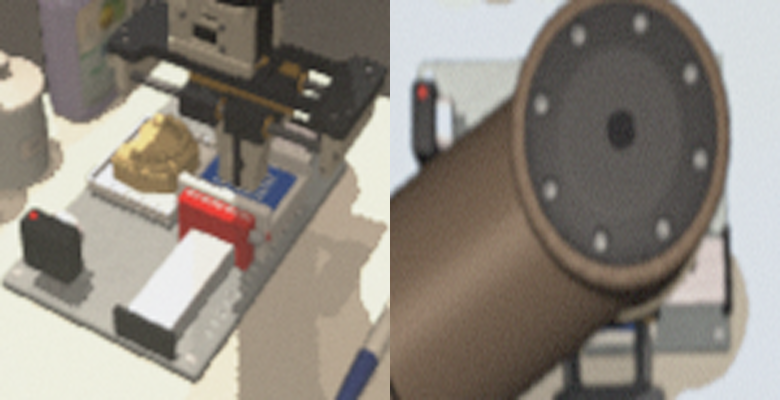

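The scene crop shows the stage's front ridge flat against the red stop, the cast sitting in its nest, and a reaction of −5 N along the rail confirms contact. Raise slowly straight up, then clear.

```bash
python3 -m handwheel '[{"delta_pos":[0,0,0.05],"dr":[0,0,0]},{"delta_pos":[0,0,0.05],"dr":[0,0,0]},{"delta_pos":[0,0,0.05],"dr":[0,0,0]},{"delta_pos":[0,0,0.1],"dr":[0,0,0]},{"delta_pos":[0,0,0.2],"dr":[0,0,0]},{"delta_pos":[0,0,0.6],"dr":[0,0,0]},{"delta_pos":[0,0,1],"dr":[0,0,0]},{"delta_pos":[0,0,1],"dr":[0,0,0]},{"delta_pos":[0,0,0.3],"dr":[0,0,0]},{"delta_pos":[0,0,0],"dr":[0,0,0]}]'
python3 -m handwheel '[{"delta_pos":[0,-1,0],"dr":[0,0,0]},{"delta_pos":[0,-1,0],"dr":[0,0,0]},{"delta_pos":[0,-1,0],"dr":[0,0,0]},{"delta_pos":[0,-1,0],"dr":[0,0,0]},{"delta_pos":[0,-1,0],"dr":[0,0,0]},{"delta_pos":[0,-1,0],"dr":[0,0,0]},{"delta_pos":[0,0,0],"dr":[0,0,0]},{"delta_pos":[0,0,0],"dr":[0,0,0]}]'
python3 - <<'E'
from h import *
im=[]
for cam,(x,y,w,h) in dict(scene=(240,150,130,120),top=(250,130,150,110)).items():
    f=grab_frame(cam);im.append(cv2.resize(f[y:y+h,x:x+w,::-1],(390,400),interpolation=cv2.INTER_CUBIC))
    for k,z in(("stage_front",.038),("stop_face",.038),("cast_center",.037),("plate_top",.05)):
        for m in mark_of(cam,k)[:1]:print(cam,k,m,ray(cam,m['location'],z).round(4))
cv2.imwrite("pics/c4.png",np.hstack(im))
E
```

```text
t: 11.35
eef_pos: [0.4981, 0.0813, 0.1652]
ee_rot: [-3.139, 0.002, -1.528]
force: [-0.7, -1.0, -0.8]
width: 0.0004
gripper_force: 0.0
t: 12.15
eef_pos: [0.4965, -0.0998, 0.1623]
ee_rot: [3.139, 0.0, -1.53]
force: [1.1, 0.0, -0.2]
width: 0.0005
gripper_force: 0.0
scene stage_front {'location': [311.8, 213.1], 'conf': 0.85} [0.5019 0.1117 0.038 ]
scene stop_face {'location': [309.8, 217.0], 'conf': 0.8} [0.4985 0.1255 0.038 ]
scene cast_center {'location': [294.8, 196.5], 'conf': 0.67} [0.5706 0.0813 0.037 ]
scene plate_top {'location': [295.1, 197.8], 'conf': 0.41} [0.5577 0.0981 0.05  ]
```

View pics/c4.png

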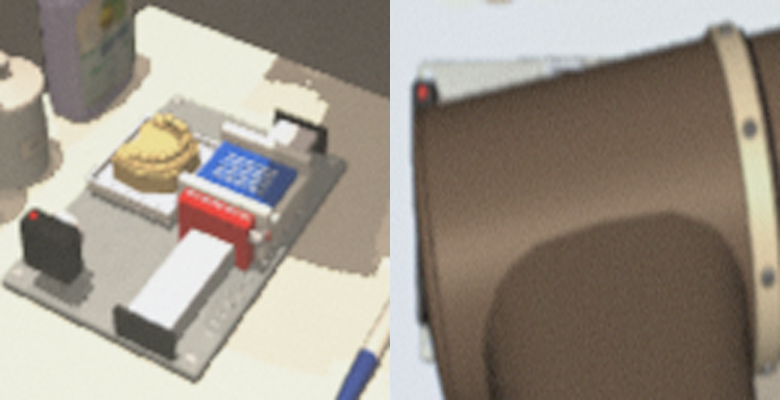

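The stage still sits flush against the stop with the plate up and the cast in its nest. The robot is clear of everything.

```bash
python3 -c "from station import *;print(job_done())"
```

```text
the job is handed in; nothing more can be done
None
```

The stage rests against the red stop with the thumb plate up and the brake on, the cast stands in its nest, the robot is clear, and the job was handed in at about 12 s; no verdict came back.

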